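Balance the pencil tin with two weights

TASK

The tin of pencils on the art-room balance weighs 300 grams. Take the 200 gram and the 100 gram weight (the largest and the middle one of the three steel weights) and stand both upright in the empty pan, setting them down gently rather than dropping them, so that the beam floats level.

Things in the scene. Friction and masses are not known exactly. Their poses are not given: they have to be found in the camera images.
- large_weight: 200 g weight: upright plain steel cylinder, 31 mm in diameter, 31 mm high, with a knob 19 mm wide on top (43 mm high in all). Origin: centre of its underside; z up. The largest of three look-alike weights standing apart on the table between robot and balance, in any order; the smallest (50 g, 18 mm wide, 33 mm high, not listed) is not needed. Grip it by the cylinder.
- medium_weight: 100 g weight, the middle one in size: same shape, 24 mm in diameter, cylinder 26 mm high, knob 15 mm wide, 38 mm high in all. Origin: centre of its underside; z up.
- pan: Empty pan, left on the balance seen from the robot: round white dish, inner radius 60 mm, rim 5 mm high. Origin: centre of its floor's upper surface, 105 mm above the table when level, 123 mm at the start. z up, y along the beam outwards, x across it. Stays horizontal; only rises and sinks with the beam. The other pan, 280 mm to its right, carries the loose pencil tin, 75 mm wide, 180 mm tall.
- beam (a joint): Tilt of the balance beam, rad: 0 level, positive with the tin down and the empty pan up. Starts at its stop, +0.13 (other stop -0.13). 50 g too much or too little sends it to or near a stop; either weight alone leaves the pan up; with both it sinks 18 mm to level. Where a weight stands in the pan makes no difference. A push of 3 N on the raised empty pan moves it down.

How it is judged (in metres and radians):
At the end, for the whole second after the job is handed in: Both the 200 g and the 100 g weight stand upright (within 10 degrees) and at rest on the floor of the pan that was empty, their centres within 56 mm of its middle, and the beam floats still and level within 0.06 rad (3.4 degrees) (horizontal distance between each of large_weight, medium_weight and pan below 0.056 m and z of large_weight in the frame of pan between -0.005 and 0.01 m and angle between each of large_weight, medium_weight's own z axis and vertical below 0.17 rad and linear speed of each of large_weight, medium_weight below 0.02 m/s and z of medium_weight in the frame of pan between -0.005 and 0.01 m and value of joint beam between -0.06 and 0.06 rad and velocity of joint beam between -0.05 and 0.05 rad/s); the robot touches nothing.
It fails at once if a weight is dropped: let go over the pan more than 20 mm above its floor ((horizontal distance between large_weight and pan below 0.07 m and z of large_weight in the frame of pan above 0.02 m and contact force between the fingers and large_weight below 0.05 N) or (horizontal distance between medium_weight and pan below 0.07 m and z of medium_weight in the frame of pan above 0.02 m and contact force between the fingers and medium_weight below 0.05 N)).
It also fails if it takes over 64 s, if anything falls off the work surface, if the arm or the gripper's body presses on something with over 40 N, if the wrist force passes 120 N, or if a joint passes its speed limit or range.

ROBOT

A 6-joint arm with a two-finger parallel gripper is mounted at the origin on the work surface. World frame = base frame: x ahead of the robot, y to its left, z up, the work surface at z = 0. Lengths are in mm, angles in rad, forces in N, time in s.
With the tool pointing down it reaches from about 350 to 875 mm from the base axis. Payload 4.2 kg.
Tool frame: the origin (TCP) lies between the finger pads; the fingertips stand 17 mm ahead of it and the grasp point (between the pads) lies 2 mm behind it; z points along the fingers, y is the line along which they close (so a half turn about z gives the same grasp; the last joint's range is limited). The gripper opens to 85 mm and grips with 20 to 120 N. Pads are 22 mm wide; open, the fingers measure 114 mm over their backs; the gripper's body (76 mm by 85 mm) begins 54 mm behind the grasp point. The pads swing forward as they close: fully open they stand 13 mm farther back than shut.
Start: joints at [1.572, 0.385, 0.008, 0, -1.194, -0.259], TCP at [159.314, 604.333, 248.312] pointing down, gripper open.
Joint ranges: [-3.14, 3.14], [-1.21, 2.06], [-1.07, 1.41], [-3.16, 2.05], [-2.99, -0.16], [-3.1, 3.1]. Speed limits (rad/s): [2.79, 2.79, 3.14, 3.14, 3.14, 3.14].

INTERFACE

Orientations are given as a unit quaternion [x, y, z, w].
In Python, from bench import arm, cam, workorder gives the robot as it stands (arm), with the cameras (cam) and the job (workorder).
- The arm moves only by the tool hand_motion, called after ">>>" as a command line: name --argument value ..., lists and objects as JSON in quotes. Schema: {"type":"object","properties":{"increments":{"type":"string"},"finger_gap":{"type":"number"},"only":{"type":"string"},"quiet":{"type":"boolean"},"lines":{"type":"string"}},"required":["increments"],"additionalProperties":false}. increments is a string of 1 to 10 rows, one to a line, with the numbers parted by spaces; each row has 6 numbers: dx, dy, dz in parts of the range, where 1.0 means 800 mm, then a rotation vector rx, ry, rz in fractions of the full range, 1 being pi rad; each row is the pose to reach, as a shift and turn from the pose commanded when the call began, along the tool's axes at that moment; what a row does not reach only later rows make up. A row lasts 1/10 s, in which the tool goes at most 50 mm and 0.15 rad, less where a joint would pass 70% of its speed; a pose out of reach is approached as far as the arm can. finger_gap is the finger opening in mm, set as the call begins (left out keeps the last). The fingers move at their own pace and stop on an object; the grip force is fixed at half the most. Time passes only in rows, so rows that do not move let the fingers close. The tool returns the time, the measured TCP pose, the force, the opening and the grip force at its end. only (a regular expression) keeps the lines of the reply that match it, lines (a string "A,B") keeps lines A to B, and quiet returns only ok. No shift or turn number may pass 1 either way. Input that does not fit is refused with a message, and nothing moves.
- arm.read_state(): the state, without advancing time (a new reading comes with each control period).
- cam.get_image(name): name is "scene" or "side" or "wrist"; returns the picture (384x512x3 uint8, blue, green, red); there is no depth.
- cam.get_calibration(name): a dict with "K" (3x3 intrinsics, pixels), "rvec" (rotation vector, rad) and "tvec" (3), from world to camera coordinates, as OpenCV has them. Camera axes: x right, y down, z forward; pixel columns grow to the right and rows downward; lengths in mm; the calibration is good to about 2 mm. A picture is of the moment at which its call begins: read the wrist's pose just before it. get_calibration takes no time and is no camera call; for the wrist camera it gives the pose at the moment of the call.
- workorder.job_done(): hands the job in; it is judged then, once.
The state is a dict: "clock": time; "joints": joint angles; "joint_vel": joint speeds; "joint_efforts": joint torques, N m; "position": TCP position; "ee_rot": TCP orientation; "contact_force": force on the tool from outside, world axes, zero at the start; "wrist_torque": the same for the moment, N m; "gripper_width": finger opening in mm; "grasp_force": force on a finger pad.
Only numpy, scipy, OpenCV 4.12 (cv2) and the standard library are available. Lean on these libraries where they do the work, as an engineer would, in place of code of your own. Each camera call takes 0.05 s, during which the arm holds its last target. There are 200 camera calls.

## Working session

There is one attempt and no reset: what is moved stays moved. The work goes in short steps, Python scripts to look and compute and a tool call to move; the robot and the scene stay as the last step left them, time stands still between calls to the robot, and variables do not carry over. Pictures are saved under pics/ and viewed, at most 10 in all, crops included, and the job is handed in when it is done.

```bash
mkdir -p pics; ls; cat > h.py <<'E'
import numpy as np, cv2
from bench import arm, cam, workorder
def ray(c,uv):
    K=np.array(c["K"]);R=cv2.Rodrigues(np.array(c["rvec"],float))[0];t=np.array(c["tvec"],float).ravel()
    return -R.T@t, R.T@np.linalg.inv(K)@np.array([uv[0],uv[1],1.])
def onz(c,uv,z):
    o,d=ray(c,uv); return o+d*(z-o[2])/d[2]
def proj(c,p):
    return cv2.projectPoints(np.array(p,float).reshape(-1,3),np.array(c["rvec"],float),np.array(c["tvec"],float),np.array(c["K"]),None)[0].reshape(-1,2)
E
python3 - <<'E'
from h import *
s=arm.read_state();print(s["clock"],s["position"],s["ee_rot"])
a=cam.get_image("scene");b=cam.get_image("side");w=cam.get_image("wrist")
for n,i in zip("abw",(a,b,w)): cv2.imwrite(f"pics/{n}0.png",i)
for n in("scene","side","wrist"):
    c=cam.get_calibration(n);print(n,ray(c,(256,192)))
cv2.imwrite("pics/m.png",cv2.resize(np.vstack([np.hstack([a,b]),np.hstack([w,w*0])]),(800,600)))
E
```

```text
bench.py
pics
0.0 [159.17732658 603.79924923 247.20252767] [ 9.91694801e-01 -1.28608657e-01 -9.38908560e-05  1.10693768e-03]
scene (array([853.44366653, 130.43100089, 654.86087983]), array([-0.47689335, -0.16755507, -0.86300485]))
side (array([  7.95111111, 506.85561449, 546.67948257]), array([ 0.61527954, -0.59980117, -0.51159708]))
wrist (array([227.097173  , 586.91287731, 374.6309871 ]), array([-0.27112269,  0.06323365, -0.96049212]))
```

View pics/m.png

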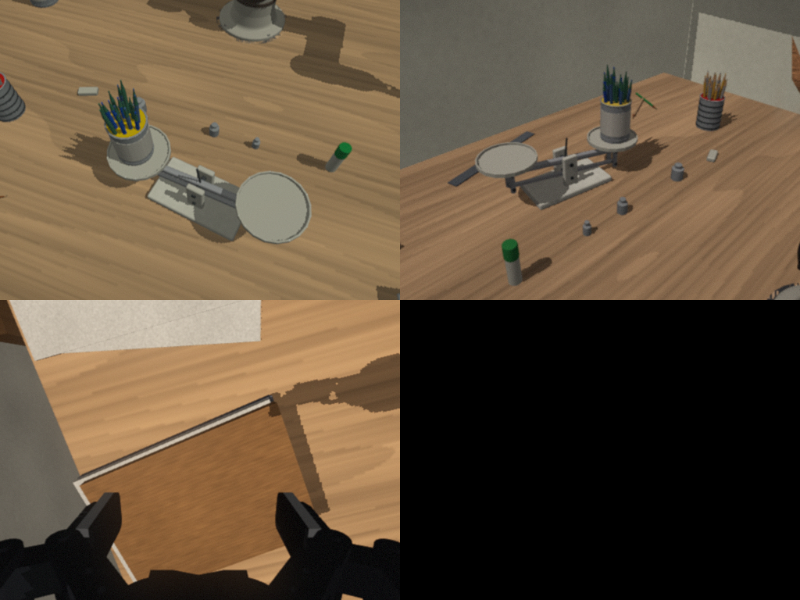

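Overview: scene view has the pan at about (349,265), medium weight (273,166), small (328,183) and the large one partly behind the tin at (180,132). In the side view they are at large (355,220), medium (284,265), small (239,293). Next step is to measure them.

```bash
python3 - <<'E'
from h import *
a=cv2.imread("pics/a0.png");b=cv2.imread("pics/b0.png")
cs,cd=cam.get_calibration("scene"),cam.get_calibration("side")
def blob(im,c,r=22):
    x,y=c;h=cv2.cvtColor(im,cv2.COLOR_BGR2HSV)
    m=((h[...,1]<70)).astype(np.uint8)
    k=np.zeros_like(m);k[y-r:y+r,x-r:x+r]=m[y-r:y+r,x-r:x+r]
    n,l,st,ce=cv2.connectedComponentsWithStats(k)
    i=1+np.argmax(st[1:,4]);return ce[i],st[i]
for n,c in(("L",(355,220)),("M",(284,265)),("S",(239,293))):
    ce,st=blob(b,c);print(n,ce,st,onz(cd,ce,{"L":19,"M":17,"S":14}[n]).round(1))
    x,y,w,h,_=st
    print("  bottom",onz(cd,(x+w/2,y+h),0).round(1))
for n,c in(("L",(180,132)),("M",(273,166)),("S",(328,183))):
    ce,st=blob(a,c,16);print(n,ce,st,onz(cs,ce,{"L":19,"M":17,"S":14}[n]).round(1))
h=cv2.cvtColor(a,cv2.COLOR_BGR2HSV);m=((h[...,1]<70)&(h[...,2]>110)).astype(np.uint8)
m=cv2.morphologyEx(m,cv2.MORPH_OPEN,np.ones((25,25)))
for k in cv2.findContours(m,0,2)[0]:
    e=cv2.fitEllipse(k);print(cv2.contourArea(k),e,onz(cs,e[0],126).round(1))
v=[cv2.resize(a[100:230,140:400],None,fx=1.53,fy=1.53),cv2.resize(b[180:330,180:380],None,fx=2,fy=2)]
v=[cv2.copyMakeBorder(i,0,300-i.shape[0],0,400-i.shape[1],0) for i in v]
v2=[cv2.resize(a[200:330,270:420],(346,300)),cv2.resize(b[150:260,80:330],(454,200))]
v2[1]=cv2.copyMakeBorder(v2[1],0,100,0,0,0)
cv2.imwrite("pics/c.png",np.vstack([np.hstack(v),np.hstack(v2)]))
E
```

```text
L [354.70180723 220.03614458] [347 208  17  24 332] [ 432.3 -178.1   19. ]
  bottom [ 421.6 -169.5    0. ]
M [284.23791822 263.54275093] [278 252  14  23 269] [437.7  18.2  17. ]
  bottom [429.4  24.2   0. ]
S [238.97326203 292.09625668] [234 282  11  20 187] [441.1 120.8  14. ]
  bottom [434.8 125.6   0. ]
L [181.00518135 133.50259067] [172 119  16  29 193] [ 425.  -173.7   19. ]
M [273.88235294 165.74509804] [268 156  13  20 204] [437.   19.5  17. ]
S [327.45038168 182.98473282] [322 175  11  16 131] [439.4 122.2  14. ]
6006.0 ((346.3751220703125, 264.296875), (83.23844146728516, 93.86392211914062), 126.20771026611328) [627.7 178.3 126. ]
```

View pics/c.png

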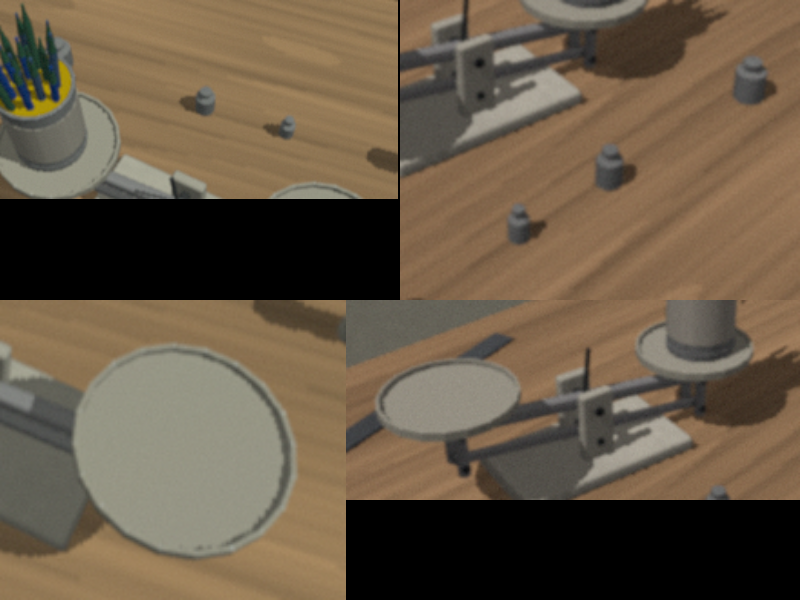

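The pan centre is about (628,178) and its floor is at z=123. The medium weight is at about (437,19) and the large one at about (432,-178), clear on all sides. The tool yaw suits both grasps. I'll go and hover over the medium weight first.

Units first: shifts go in shares of 800 mm and turns go in shares of pi rad. So 390 mm is 0.4875, 355 mm is 0.4438.

```bash
cat >> h.py <<'E'
from scipy.spatial.transform import Rotation
def delta(*p):
    s=arm.read_state();R=Rotation.from_quat(s["ee_rot"]).as_matrix()
    print("t",s["clock"],"delta",(R.T@(np.array(p,float)-s["position"])).round(1))
E
```

>>> hand_motion --increments "0.0625 0.075 0 0 0 0\n0.125 0.1375 0 0 0 0\n0.1875 0.2125 0 0 0 0\n0.225 0.2625 0 0 0 0\n0.2625 0.3125 0 0 0 0\n0.3 0.3563 0 0 0 0\n0.3375 0.4 0 0 0 0\n0.375 0.4438 0 0 0 0\n0.4125 0.4875 0 0 0 0\n0.4125 0.4875 0 0 0 0"

```text
clock: 1.15
position: [374.4, 151.1, 248.5]
ee_rot: [0.992, -0.128, 0.0, -0.0]
contact_force: [1.5, -0.1, 0.6]
gripper_width: 85.3
grasp_force: 0.0
```

```bash
python3 -c "
from h import *
delta(437,19,140)"
```

```text
t 1.15 delta [ 94.  111.9 108.5]
```

In the tool's units: 112 mm is 0.14, 108 mm is 0.135.

>>> hand_motion --increments "0.0375 0.0438 0.0375 0 0 0\n0.075 0.0875 0.075 0 0 0\n0.1 0.1188 0.1125 0 0 0\n0.1175 0.14 0.135 0 0 0\n0.1175 0.14 0.135 0 0 0\n0.1175 0.14 0.135 0 0 0"

```text
clock: 1.75
position: [436.5, 20.3, 140.0]
ee_rot: [0.992, -0.129, -0.001, 0.0]
contact_force: [-0.5, 0.1, 0.7]
gripper_width: 85.7
grasp_force: 0.0
```

```bash
python3 - <<'E'
from h import *
s=arm.read_state();c=cam.get_calibration("wrist");w=cam.get_image("wrist");cv2.imwrite("pics/w1.png",w)
print(s["clock"],s["position"]);p=proj(c,[[437.4,19,0],[437.4,19,38]]);print(p)
np.save("w1.npy",c,allow_pickle=True)
E
```

```text
1.75 [436.5483189   20.28741739 139.97741024]
[[255.66163355 181.83562748]
 [255.99435676 195.12099386]]
```

View pics/w1.png

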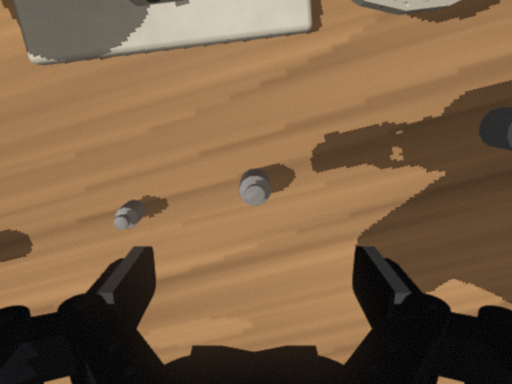

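The wrist view shows the medium weight's knob at (256,194). My estimate predicted (256,195), so the position is confirmed. Descending now.

In the tool's units: 120 mm is 0.15, 115 mm is 0.1438.

>>> hand_motion --increments "0.0013 0.0013 0.05 0 0 0\n0.0013 0.0013 0.0938 0 0 0\n0.0013 0.0013 0.125 0 0 0\n0.0013 0.0013 0.1438 0 0 0\n0.0013 0.0013 0.15 0 0 0\n0.0013 0.0013 0.15 0 0 0" --finger_gap 60

```text
clock: 2.4
position: [437.7, 20.5, 20.8]
ee_rot: [0.992, -0.128, 0.0, -0.0]
contact_force: [0.3, 0.6, 0.7]
gripper_width: 59.9
grasp_force: 0.0
```

>>> hand_motion --increments "0 0 0 0 0 0\n0 0 0 0 0 0\n0 0 0 0 0 0\n0 0 0 0 0 0\n0 0 0 0 0 0\n0 0 0 0 0 0\n0 0 0 0 0 0\n0 0 0 0 0 0" --finger_gap 10

```text
clock: 3.2
position: [438.0, 19.9, 21.5]
ee_rot: [0.992, -0.128, 0.001, -0.001]
contact_force: [-2.9, 1.1, 6.4]
gripper_width: 21.9
grasp_force: 58.5
```

In the tool's units: -190 mm is -0.2375, -160 mm is -0.2.

>>> hand_motion --increments "0 0 -0.0125 0 0 0\n0 0 -0.05 0 0 0\n0 0 -0.1 0 0 0\n0 0 -0.15 0 0 0\n0 0 -0.2 0 0 0\n0 0 -0.2375 0 0 0\n0 0 -0.2375 0 0 0"

```text
clock: 3.9
position: [439.5, 20.1, 215.7]
ee_rot: [0.992, -0.128, 0.005, -0.002]
contact_force: [0.4, 0.9, -1.5]
gripper_width: 22.1
grasp_force: 59.0
```

```bash
python3 -c "
from h import *
delta(655,171,190)"
```

```text
t 3.9 delta [ 169.7 -200.6   28.6]
```

In the tool's units: -201 mm is -0.2513, -199 mm is -0.2488.

>>> hand_motion --increments "0.025 -0.03 0 0 0 0\n0.0563 -0.0675 0 0 0 0\n0.0938 -0.1113 0 0 0 0\n0.1313 -0.155 0 0 0 0\n0.1625 -0.1925 0 0 0 0\n0.1875 -0.2225 0 0 0 0\n0.2038 -0.2413 0.01 0 0 0\n0.21 -0.2488 0.0225 0 0 0\n0.2125 -0.2513 0.0313 0 0 0\n0.2125 -0.2513 0.0313 0 0 0"

```text
clock: 4.9
position: [651.3, 169.7, 183.1]
ee_rot: [0.992, -0.129, -0.002, 0.001]
contact_force: [-0.2, 0.0, -1.9]
gripper_width: 22.1
grasp_force: 59.0
```

>>> hand_motion --increments "0 0 0 0 0 0\n0 0 0 0 0 0\n0 0 0 0 0 0"

```text
clock: 5.2
position: [652.8, 170.3, 186.4]
ee_rot: [0.992, -0.129, 0.001, -0.0]
contact_force: [0.7, 0.1, -0.1]
gripper_width: 22.0
grasp_force: 59.0
```

```bash
python3 - <<'E'
from h import *
s=arm.read_state();print(s["position"],s["ee_rot"])
a=cam.get_image("scene");b=cam.get_image("side")
cv2.imwrite("pics/p1.png",np.hstack([cv2.resize(a[180:330,260:460],(400,300)),cv2.resize(b[110:260,60:260],(400,300))]))
delta(655,171,148)
E
```

```text
[652.7828864  170.26659571 186.39139284] [ 9.91690016e-01 -1.28648386e-01  5.96438350e-04 -3.86256540e-04]
t 5.3 delta [ 1.9 -1.1 38.1]
```

View pics/p1.png

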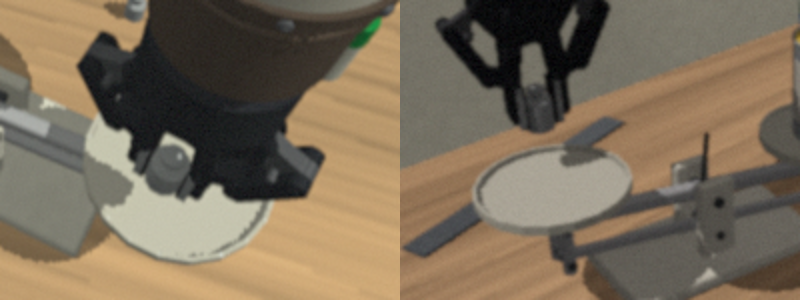

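The weight is held upright and hangs over the pan, with the knob at scene pixel (346,258). I'll lower it slowly.

In the tool's units: 39 mm is 0.0488, 38 mm is 0.0475.

```bash
python3 - <<'E'
from h import *
print(onz(cam.get_calibration("scene"),(346,258),203))
E
```

```text
[653.24730969 169.29179702 203.        ]
```

>>> hand_motion --increments "0.0013 0 0.01 0 0 0\n0.0013 0 0.0225 0 0 0\n0.0013 0 0.0338 0 0 0\n0.0013 0 0.0413 0 0 0\n0.0013 0 0.045 0 0 0\n0.0013 0 0.0475 0 0 0\n0.0013 0 0.0488 0 0 0\n0.0013 0 0.0488 0 0 0"

```text
clock: 6.1
position: [654.0, 170.4, 146.5]
ee_rot: [0.992, -0.129, 0.0, -0.0]
contact_force: [-0.4, -0.4, -1.4]
gripper_width: 22.0
grasp_force: 59.0
```

>>> hand_motion --increments "0 0 0.0013 0 0 0\n0 0 0.0025 0 0 0\n0 0 0.0025 0 0 0\n0 0 0.0025 0 0 0"

```text
clock: 6.5
position: [654.1, 170.4, 144.9]
ee_rot: [0.992, -0.128, 0.0, -0.0]
contact_force: [0.1, 0.0, 0.8]
gripper_width: 22.2
grasp_force: 59.2
```

In the tool's units: 2 mm is 0.0025, 1 mm is 0.0013.

>>> hand_motion --increments "0 0 0.0013 0 0 0\n0 0 0.0025 0 0 0\n0 0 0.0025 0 0 0\n0 0 0.0025 0 0 0"

```text
clock: 6.9
position: [654.1, 170.4, 142.5]
ee_rot: [0.992, -0.129, 0.0, -0.0]
contact_force: [0.3, -0.2, 1.4]
gripper_width: 21.5
grasp_force: 59.3
```

```bash
python3 - <<'E'
from h import *
b=cam.get_image("side")
cv2.imwrite("pics/p2.png",cv2.resize(b[130:230,90:230],(700,500)))
E
```

```text
(no output)
```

View pics/p2.png

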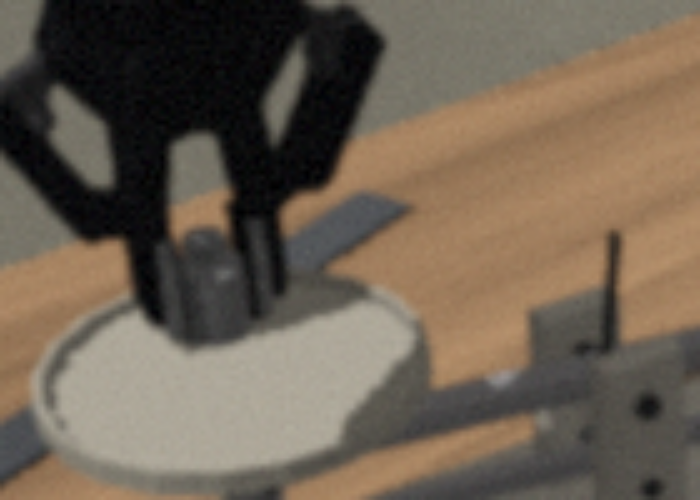

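The weight's underside appears to rest on the pan floor and the fingers are inside the rim. Releasing now.

>>> hand_motion --increments "0 0 0 0 0 0\n0 0 0 0 0 0\n0 0 0 0 0 0\n0 0 0 0 0 0" --finger_gap 36

```text
clock: 7.35
position: [653.8, 170.2, 142.1]
ee_rot: [0.992, -0.129, -0.0, 0.0]
contact_force: [0.6, 0.4, -0.4]
gripper_width: 36.3
grasp_force: 0.0
```

>>> hand_motion --increments "0 0 -0.0125 0 0 0\n0 0 -0.0375 0 0 0\n0 0 -0.075 0 0 0\n0 0 -0.125 0 0 0\n0 0 -0.125 0 0 0"

```text
clock: 7.85
position: [657.0, 171.0, 250.7]
ee_rot: [0.992, -0.128, 0.007, -0.003]
contact_force: [0.7, 0.2, 0.5]
gripper_width: 36.2
grasp_force: 0.0
```

```bash
python3 -c "
from h import *
delta(432,-178,200)"
```

```text
t 7.85 delta [-129.6  395.    46.2]
```

In the tool's units: 360 mm is 0.45, 335 mm is 0.4188.

>>> hand_motion --increments "-0.05 0.025 0 0 0 0\n-0.1 0.0563 0 0 0 0\n-0.1375 0.1 0 0 0 0\n-0.1613 0.15 0 0 0 0\n-0.1613 0.2063 0 0 0 0\n-0.1613 0.2625 0 0 0 0\n-0.1613 0.3188 0 0 0 0\n-0.1613 0.375 0 0 0 0\n-0.1613 0.4188 0 0 0 0\n-0.1613 0.45 0 0 0 0" --finger_gap 85

```text
clock: 8.85
position: [436.6, -146.8, 243.3]
ee_rot: [0.992, -0.129, 0.001, -0.0]
contact_force: [0.1, -1.7, 0.5]
gripper_width: 84.9
grasp_force: 0.0
```

>>> hand_motion --increments "0 0.025 0.0375 0 0 0\n0 0.0375 0.075 0 0 0\n0 0.0438 0.1 0 0 0\n0 0.0438 0.1 0 0 0\n0 0.0438 0.1 0 0 0"

```text
clock: 9.35
position: [429.1, -179.0, 163.3]
ee_rot: [0.992, -0.128, 0.001, 0.0]
contact_force: [-0.1, 0.5, -0.4]
gripper_width: 85.0
grasp_force: 0.0
```

```bash
python3 - <<'E'
from h import *
s=arm.read_state();c=cam.get_calibration("wrist");w=cam.get_image("wrist");a=cam.get_image("scene")
print(s["clock"],s["position"]);print(proj(c,[[432,-178,0],[432,-178,43]]))
cv2.imwrite("pics/w2.png",np.hstack([cv2.resize(w,(400,300)),cv2.resize(a[180:330,260:460],(400,300))]))
E
```

```text
9.35 [ 429.1135042  -178.95049888  163.29211468]
[[252.63784447 174.18481253]
 [252.46859265 186.84894114]]
```

View pics/w2.png

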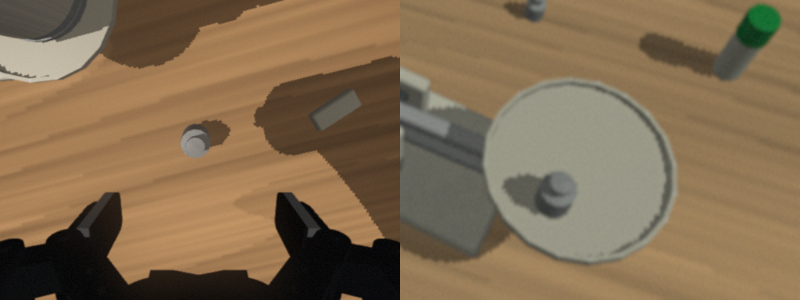

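The medium weight stands upright in the pan, at scene pixel (341,270). The large weight's knob is at wrist pixel (250,187) and I predicted (252,187), so it's confirmed.

```bash
python3 -c "
from h import *
c=cam.get_calibration('scene');print(onz(c,(341,270),161),proj(c,[628,178,123]))
c=cam.get_calibration('wrist');print(onz(c,(250,187),43))
delta(432,-178,21)"
```

```text
[652.06663315 170.51667753 161.        ] [[345.6643923  265.21994796]]
[ 433.06410086 -175.78302137   43.        ]
t 9.45 delta [  1.5  -1.2 143. ]
```

In the tool's units: 142 mm is 0.1775, 140 mm is 0.175.

>>> hand_motion --increments "0.0013 -0.0025 0.05 0 0 0\n0.0013 -0.0025 0.1 0 0 0\n0.0013 -0.0025 0.1375 0 0 0\n0.0013 -0.0025 0.1625 0 0 0\n0.0013 -0.0025 0.175 0 0 0\n0.0013 -0.0025 0.1775 0 0 0\n0.0013 -0.0025 0.1775 0 0 0" --finger_gap 60

```text
clock: 10.15
position: [431.0, -177.0, 21.2]
ee_rot: [0.992, -0.128, 0.001, -0.0]
contact_force: [0.9, 0.7, -1.1]
gripper_width: 60.0
grasp_force: 0.0
```

>>> hand_motion --increments "0 0 0 0 0 0\n0 0 0 0 0 0\n0 0 0 0 0 0\n0 0 0 0 0 0\n0 0 0 0 0 0\n0 0 0 0 0 0\n0 0 0 0 0 0\n0 0 0 0 0 0" --finger_gap 15

```text
clock: 10.95
position: [430.8, -177.1, 21.7]
ee_rot: [0.992, -0.128, 0.001, -0.0]
contact_force: [-0.4, 1.4, 5.3]
gripper_width: 28.8
grasp_force: 59.0
```

>>> hand_motion --increments "0 0 -0.0125 0 0 0\n0 0 -0.05 0 0 0\n0 0 -0.1 0 0 0\n0 0 -0.15 0 0 0\n0 0 -0.2 0 0 0\n0 0 -0.2375 0 0 0\n0 0 -0.2375 0 0 0\n0 0 -0.2375 0 0 0"

```text
clock: 11.75
position: [429.2, -176.8, 210.8]
ee_rot: [0.992, -0.129, 0.001, -0.001]
contact_force: [-0.6, -0.0, -2.1]
gripper_width: 28.9
grasp_force: 59.7
```

```bash
python3 -c "
from h import *
delta(603,184,205)"
```

```text
t 11.75 delta [  75.7 -393.3    6.3]
```

In the tool's units: -360 mm is -0.45, -100 mm is -0.125.

>>> hand_motion --increments "0 -0.0313 0 0 0 0\n0 -0.075 0 0 0 0\n0 -0.125 0 0 0 0\n0 -0.175 0 0 0 0\n0 -0.225 0 0 0 0\n0 -0.275 0 0 0 0\n0.0125 -0.325 0 0 0 0\n0.0313 -0.375 0 0 0 0\n0.0563 -0.4188 0 0 0 0\n0.075 -0.45 0 0 0 0"

```text
clock: 12.75
position: [579.8, 157.4, 207.5]
ee_rot: [0.992, -0.128, -0.002, 0.001]
contact_force: [0.7, -0.8, -2.1]
gripper_width: 28.8
grasp_force: 59.8
```

>>> hand_motion --increments "0.01 -0.0225 0 0 0 0\n0.0175 -0.035 0.0025 0 0 0\n0.02 -0.0413 0.005 0 0 0\n0.02 -0.0413 0.0075 0 0 0\n0.02 -0.0413 0.0075 0 0 0\n0.02 -0.0413 0.0075 0 0 0\n0.02 -0.0413 0.0075 0 0 0"

```text
clock: 13.45
position: [603.3, 183.0, 204.8]
ee_rot: [0.992, -0.129, 0.0, -0.0]
contact_force: [0.1, -0.5, -1.8]
gripper_width: 28.8
grasp_force: 59.8
```

```bash
python3 - <<'E'
from h import *
s=arm.read_state();print(s["position"],s["ee_rot"])
a=cam.get_image("scene");b=cam.get_image("side")
cv2.imwrite("pics/p3.png",np.hstack([cv2.resize(a[180:330,260:460],(400,300)),cv2.resize(b[110:260,60:260],(400,300))]))
delta(603,184,146)
E
```

```text
[603.28725602 183.00626158 204.83180696] [ 9.91672218e-01 -1.28787233e-01  1.79175439e-04 -1.71695128e-04]
t 13.55 delta [-0.7 -0.6 58.8]
```

View pics/p3.png

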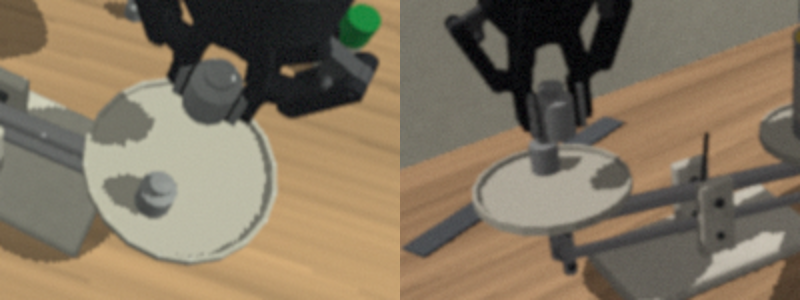

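The large weight is held upright over the near half of the pan, with the medium one clear of it. Lowering.

In the tool's units: 58 mm is 0.0725, 56 mm is 0.07.

>>> hand_motion --increments "0 0 0.0125 0 0 0\n0 0 0.0313 0 0 0\n0 0 0.0475 0 0 0\n0 0 0.06 0 0 0\n0 0 0.0663 0 0 0\n0 0 0.07 0 0 0\n0 0 0.0725 0 0 0\n0 0 0.0725 0 0 0"

```text
clock: 14.35
position: [603.7, 183.6, 146.5]
ee_rot: [0.992, -0.129, 0.0, -0.0]
contact_force: [0.7, 0.1, -1.3]
gripper_width: 29.1
grasp_force: 59.8
```

>>> hand_motion --increments "0 0 0.0013 0 0 0\n0 0 0.0025 0 0 0\n0 0 0.0038 0 0 0\n0 0 0.005 0 0 0\n0 0 0.005 0 0 0\n0 0 0.005 0 0 0"

```text
clock: 14.95
position: [603.9, 183.7, 142.6]
ee_rot: [0.992, -0.128, 0.0, -0.0]
contact_force: [0.7, -0.3, 0.0]
gripper_width: 28.5
grasp_force: 59.9
```

It touches. I'll follow the pan down to near level before letting go, which is gentler.

In the tool's units: 16 mm is 0.02, 15 mm is 0.0188.

>>> hand_motion --increments "0 0 0.0025 0 0 0\n0 0 0.005 0 0 0\n0 0 0.0075 0 0 0\n0 0 0.01 0 0 0\n0 0 0.0125 0 0 0\n0 0 0.015 0 0 0\n0 0 0.0175 0 0 0\n0 0 0.0188 0 0 0\n0 0 0.02 0 0 0\n0 0 0.02 0 0 0"

```text
clock: 15.95
position: [603.6, 183.5, 126.2]
ee_rot: [0.992, -0.129, -0.0, 0.0]
contact_force: [0.7, 1.0, 0.1]
gripper_width: 28.6
grasp_force: 60.0
```

```bash
python3 - <<'E'
from h import *
b=cam.get_image("side")
cv2.imwrite("pics/p4.png",cv2.resize(b[110:260,60:310],(750,450)))
E
```

```text
(no output)
```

View pics/p4.png

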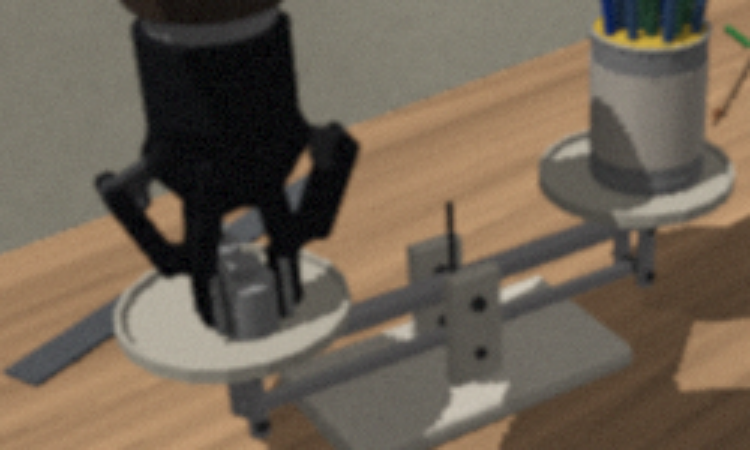

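The pan has sunk with the weight, the beam is near level and the needle is vertical. Next I release, withdraw and check.

>>> hand_motion --increments "0 0 0 0 0 0\n0 0 0 0 0 0\n0 0 0 0 0 0\n0 0 0 0 0 0\n0 0 0 0 0 0\n0 0 0 0 0 0" --finger_gap 43

```text
clock: 16.6
position: [603.6, 183.5, 126.3]
ee_rot: [0.992, -0.129, -0.0, 0.0]
contact_force: [-1.1, -0.3, 0.2]
gripper_width: 42.7
grasp_force: 0.0
```

>>> hand_motion --increments "0 0 -0.0063 0 0 0\n0 0 -0.0188 0 0 0\n0 0 -0.0438 0 0 0\n0 0 -0.0813 0 0 0\n0 0 -0.125 0 0 0\n0 0 -0.1625 0 0 0\n-0.05 0 -0.175 0 0 0\n-0.1 0 -0.175 0 0 0\n-0.15 0 -0.175 0 0 0\n-0.1875 0 -0.175 0 0 0"

```text
clock: 17.6
position: [456.7, 221.9, 267.6]
ee_rot: [0.992, -0.128, 0.001, -0.001]
contact_force: [0.5, 0.4, 0.2]
gripper_width: 43.0
grasp_force: 0.0
```

>>> hand_motion --increments "0 0 0 0 0 0\n0 0 0 0 0 0\n0 0 0 0 0 0\n0 0 0 0 0 0\n0 0 0 0 0 0\n0 0 0 0 0 0\n0 0 0 0 0 0\n0 0 0 0 0 0\n0 0 0 0 0 0\n0 0 0 0 0 0"

```text
clock: 18.6
position: [458.6, 221.8, 266.3]
ee_rot: [0.992, -0.129, 0.0, -0.0]
contact_force: [0.6, -0.6, -0.3]
gripper_width: 43.0
grasp_force: 0.0
```

>>> hand_motion --increments "0 0 0 0 0 0\n0 0 0 0 0 0\n0 0 0 0 0 0\n0 0 0 0 0 0\n0 0 0 0 0 0\n0 0 0 0 0 0\n0 0 0 0 0 0\n0 0 0 0 0 0\n0 0 0 0 0 0\n0 0 0 0 0 0" --lines "1,1"

```text
clock: 19.6
```

```bash
python3 - <<'E'
from h import *
a=cam.get_image("scene");b=cam.get_image("side")
cv2.imwrite("pics/p5.png",np.hstack([cv2.resize(a[180:330,260:460],(400,300)),cv2.resize(b[110:260,60:310],(400,240+60))]))
E
```

```text
(no output)
```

View pics/p5.png

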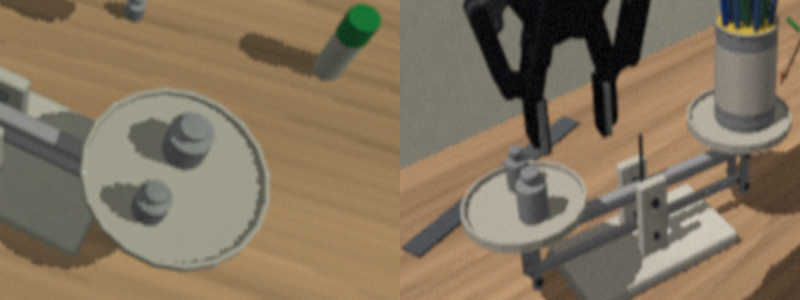

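Both weights stand upright well inside the pan (knobs near crop (195,127) and (155,188)), and the gripper is clear. I'll check that it is level and still.

```bash
cat > chk.py <<'E'
from h import *
pts=[];Ps=[]
for n,(x,y) in(("scene",(347,269)),("side",(139,209))):
    im=cam.get_image(n);c=cam.get_calibration(n)
    h=cv2.cvtColor(im,cv2.COLOR_BGR2HSV);m=((h[...,1]<70)&(h[...,2]>90)).astype(np.uint8)
    m=cv2.morphologyEx(m,cv2.MORPH_OPEN,np.ones((9,9)))
    k=min(cv2.findContours(m,0,2)[0],key=lambda k:-cv2.pointPolygonTest(k,(x,y),True))
    e=cv2.fitEllipse(cv2.convexHull(k));print(n,np.round(e[0],1),np.round(e[1],1));pts.append(np.array(e[0]))
    Ps.append(np.array(c["K"])@np.c_[cv2.Rodrigues(np.array(c["rvec"],float))[0],np.array(c["tvec"],float).ravel()])
X=cv2.triangulatePoints(Ps[0],Ps[1],pts[0],pts[1]);print((X[:3]/X[3]).ravel())
E
python3 chk.py
```

```text
scene [296.3 255.6] [100.  212.9]
side [123.3 216.7] [41.2 56.9]
[648.95042122 158.1084948   94.48786382]
```

>>> hand_motion --increments "0 0 0 0 0 0\n0 0 0 0 0 0\n0 0 0 0 0 0\n0 0 0 0 0 0\n0 0 0 0 0 0\n0 0 0 0 0 0\n0 0 0 0 0 0" --lines "1,1"

```text
clock: 20.5
```

```bash
python3 chk.py
```

```text
scene [294.7 255.1] [ 99.2 215.3]
side [123.8 217.1] [42.  55.7]
[649.0388736  156.58759439  93.59836619]
```

```bash
cat > chk.py <<'E'
from h import *
cs,cd=cam.get_calibration("scene"),cam.get_calibration("side")
def P(c): return np.array(c["K"])@np.c_[cv2.Rodrigues(np.array(c["rvec"],float))[0],np.array(c["tvec"],float).ravel()]
for n,u,v in(("L knob",(356.5,241.5),(142,197)),("M knob",(338,272),(132,185.5))):
    X=cv2.triangulatePoints(P(cs),P(cd),np.array(u,float),np.array(v,float));print(n,(X[:3]/X[3]).ravel().round(1))
    for z in(-8,0,8): print(z,proj(cd,[603.6 if n[0]=="L" else 654,183.5 if n[0]=="L" else 170.4,105+z+(40 if n[0]=="L" else 35)]))
i=[cam.get_image("side")[140:240,60:310].astype(float)]
for _ in range(6): i.append(cam.get_image("side")[140:240,60:310].astype(float))
print([round(abs(i[0]-k).mean(),2) for k in i[1:]], cv2.phaseCorrelate(i[0][30:,30:100].mean(2),i[-1][30:,30:100].mean(2)))
g=cv2.imread("pics/p5.png")[:,400:]
E
python3 chk.py; python3 - <<'E'
from h import *
b=cam.get_image("side")
cv2.imwrite("pics/p6.png",cv2.resize(b[130:250,80:310],(799,417)))
E
```

```text
L knob [601.4 181.9 147.5]
-8 [[141.06720004 202.42971228]]
0 [[140.48259226 198.17866966]]
8 [[139.89162069 193.88135193]]
M knob [649.5 169.9 144. ]
-8 [[131.74849641 190.61828366]]
0 [[131.14591466 186.52393367]]
8 [[130.53711057 182.38730492]]
[np.float64(2.64), np.float64(2.67), np.float64(2.64), np.float64(2.64), np.float64(2.64), np.float64(2.65)] ((0.09131698976568003, -0.08217590749562476), 0.9872212414904157)
```

View pics/p6.png

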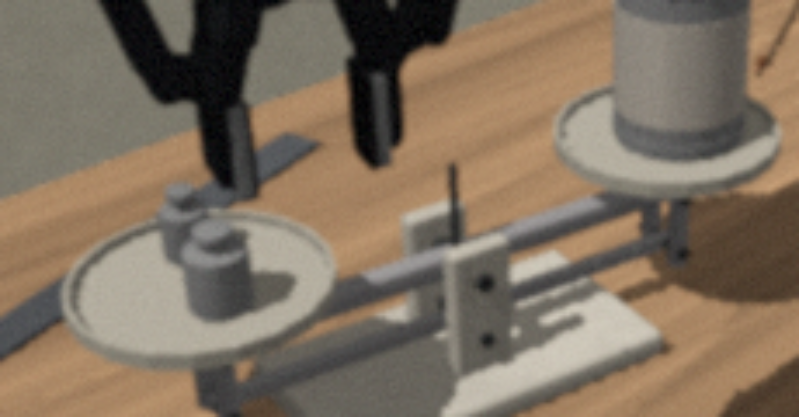

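The knob heights put the pan floor at about 105 mm, which is level. The needle is vertical, successive frames show no motion, and both weights are upright.

```bash
python3 -c "
from bench import arm, cam, workorder
print(workorder.job_done())"
```

```text
the job is handed in; nothing more can be done
None
```

I stood the 200 g and 100 g weights upright in the empty pan and handed the job in at about 21 s. My last camera check showed the beam level and still, but `job_done()` returned no verdict.

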